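# Change the batch of test swabs in the incubator

### The arm

A 7-joint arm with a two-finger parallel gripper is mounted at the origin on the work surface. World frame = base frame: x ahead of the robot, y to its left, z up, the work surface at z = 0. Lengths are in m, angles in rad, forces in N, time in s.
With the tool pointing down it reaches from about 0.4 to 0.85 m from the base axis. Payload 10.4 kg.
Tool frame: the origin (TCP) lies midway between the tips of the shut fingers; the grasp point (between the pads) lies 19 mm behind it (manip.pinch_z is the distance from the TCP to the grasp point, in m); y points along the fingers, x is the direction in which the jaws open and shut, and the axes are right-handed (so a half turn about y gives the same grasp; the last joint's range is limited). The gripper opens to 85 mm and grips with 20 to 120 N. Pads are 22 mm wide; open, the fingers measure 114 mm over their backs; the gripper's body (76 mm by 85 mm) begins 54 mm behind the grasp point. The pads swing forward as they close: fully open they stand 13 mm farther back than shut.
Start: joints at [-1.143, 0.332, -0.065, 1.46, 0.022, 1.35, -0.088], TCP at [0.272, 0.563, 0.231] pointing down, gripper open.
Joint ranges: [-2.6, 2.6], [-0.5, 2.12], [-1.47, 1.34], [0.16, 2.42], [-1.27, 4.41], [0.06, 2.06], [-2.6, 2.6]. Speed limits (rad/s): [2.22, 2.22, 2.79, 2.79, 3.14, 3.14, 3.14].

### API

Orientations are given as a unit quaternion [x, y, z, w].
In Python, from workcell import manip gives the robot as it stands.
- The arm moves only by the shell command python3 -m pendant 'ROWS' [OPENING] [FORCE]. ROWS is a JSON object of lists of equal length, an entry for each row: "offset": the shift along the tool's x, y, z scaled (see below), a list of three; "turn": the turn, a rotation vector about the tool's x, y, z scaled (see below), a list of three. A call has 1 to 12 rows; each row is the pose to reach, as a shift and turn from the pose measured when the call began, along the tool's axes at that moment; what a row does not reach only later rows make up. The controller multiplies each number of a shift by 200 mm and each number of a turn by 45 degrees. A row lasts 1/8 s, in which the tool goes at most 62.5 mm and 10.7 degrees, less where a joint would pass 70% of its speed; a pose out of reach is approached as far as the arm can. A call with a number of a shift or a turn outside -1 to 1 is refused whole. A call with a gripper value outside its range is refused whole. OPENING is the opening in per cent of the stroke, from 0 (shut) to 100 (fully open), set as the call begins (- or left out, the last holds). The fingers move at their own pace and stop on an object; FORCE is the grip in N (left out, the last holds). Time passes only in rows, so rows that repeat a pose let the fingers close. It gives the time, the measured TCP pose, the force and the opening at its end, in the units of the state.
- manip.get_obs(): the state, without advancing time (a new reading comes with each control period).
- manip.camera(name): name is "side" or "top" or "wrist"; returns (picture, depth): 384x512x3 uint8, red, green, blue; 384x512 float32, m along the optical axis (not along the pixel's ray), 0 where there is no reading.
- manip.camera_model(name): a dict with "intrinsics" (3x3 intrinsics, pixels), "k1" (the pictures are not rectified: a ray, as slopes to the right and down, at radius r is drawn at 1 + k1 r^2 times it, then the intrinsics apply), "R" (3x3) and "t" (3): a world point X has camera coordinates R X + t; the wrist camera has in their place "tool_from_camera" (4x4, takes a point from camera to tool coordinates, whose origin is the TCP and whose axes are the tool frame's). Camera axes: x right, y down, z forward; pixel columns grow to the right and rows downward; lengths in m; the calibration is good to about 2 mm. A picture is of the moment at which its call begins: read the wrist's pose just before it. camera_model takes no time and is no camera call.
- manip.hand_in(): hands the job in, once; it reports no verdict.
The state is a dict: "clock": time; "joint_pos": joint angles; "joint_velocities": joint speeds; "tau": joint torques, N m; "position": TCP position; "ee_rot": TCP orientation; "ft_force": force on the tool from outside, world axes, zero at the start; "torque": the same for the moment, N m; "grip_width": opening from 0.0 (shut) to 1.0 (fully open).
Only numpy, scipy, OpenCV 4.12 (cv2) and the standard library are available. Lean on these libraries where they do the work, as an engineer would, in place of code of your own. Each camera call takes 0.05 s, during which the arm holds its last target. There are 200 camera calls.

### The job

Change the batch in the incubator: draw its tray out, drop the spent swabs lying in it into the discard tub, and activate every fresh swab on the bench by pushing its end plunger fully home against a fixed surface of the bench, such as the face of the service trunking, not with the fingers, and then lay it flat in a lane of the tray. When all of them are loaded, slide the tray fully home against the back of the incubator, and then press the start key on its roof down. Leave the other things on the bench where they are.

Things in the scene. Friction and masses are not known exactly. Their poses are not given: they have to be found in the camera images.
- swab1: test swab (may be absent), lying on the bench at the start: white square barrel 20 x 20 x 110 mm, grey collar and grey round plunger head at one end; 52 g. Origin on the axis, mid-barrel, 10 mm above what it lies on; x along the barrel towards the plunger (at first roughly away from the robot). Barrel ends at x = -55, +55 mm; face of the head at x = 71 mm when out, 60.5 when home
- swab1_plunger (a joint): how far this swab's plunger is pushed in: 0 out (a 10 mm gap under its head, 17 mm across, 6 thick), 0.0105 m fully home, head against the barrel. It moves under about 5 N and stays where it is left
- swab2: test swab (may be absent), lying on the bench at the start: white square barrel 20 x 20 x 110 mm, grey collar and grey round plunger head at one end; 52 g. Origin on the axis, mid-barrel, 10 mm above what it lies on; x along the barrel towards the plunger (at first roughly away from the robot). Barrel ends at x = -55, +55 mm; face of the head at x = 71 mm when out, 60.5 when home
- swab2_plunger (a joint): how far this swab's plunger is pushed in: 0 out (a 10 mm gap under its head, 17 mm across, 6 thick), 0.0105 m fully home, head against the barrel. It moves under about 5 N and stays where it is left
- swab3: test swab (may be absent), lying on the bench at the start: white square barrel 20 x 20 x 110 mm, grey collar and grey round plunger head at one end; 52 g. Origin on the axis, mid-barrel, 10 mm above what it lies on; x along the barrel towards the plunger (at first roughly away from the robot). Barrel ends at x = -55, +55 mm; face of the head at x = 71 mm when out, 60.5 when home
- swab3_plunger (a joint): how far this swab's plunger is pushed in: 0 out (a 10 mm gap under its head, 17 mm across, 6 thick), 0.0105 m fully home, head against the barrel. It moves under about 5 N and stays where it is left
- swab4: test swab (may be absent), lying on the bench at the start: white square barrel 20 x 20 x 110 mm, grey collar and grey round plunger head at one end; 52 g. Origin on the axis, mid-barrel, 10 mm above what it lies on; x along the barrel towards the plunger (at first roughly away from the robot). Barrel ends at x = -55, +55 mm; face of the head at x = 71 mm when out, 60.5 when home
- swab4_plunger (a joint): how far this swab's plunger is pushed in: 0 out (a 10 mm gap under its head, 17 mm across, 6 thick), 0.0105 m fully home, head against the barrel. It moves under about 5 N and stays where it is left
- spent1: spent swab of the last batch (may be absent), lying in a lane of the tray: same barrel and frame as the fresh ones, but its plunger head is already home (face at x = 60.5 mm); 52 g
- spent2: spent swab of the last batch (may be absent), lying in a lane of the tray: same barrel and frame as the fresh ones, but its plunger head is already home (face at x = 60.5 mm); 52 g
- tub: fixed grey open discard tub, 75 (x) x 170 mm (y), 40 mm high, walls and floor 4 mm. Origin: centre of its underside
- tray: aluminium carrier tray, 154 (x) x 192 mm (y), 350 g. Origin: centre of its underside; x from handle to leading end. Floor 4 mm; end walls 14 mm high; five ribs along x, 8 mm wide, tops 9 mm above the underside, leave four lanes 38 mm wide centred at y = -69, -23, 23, 69 mm, 146 mm long inside. A swab in a lane has its axis 14 mm above the underside. At the start it is in the incubator
- handle (a point): point to grip on the tray's grey bar handle: the bar is 14 mm wide (y), spans 4 to 22 mm above the bench, and runs from the tray's end to x = -217 mm in the tray frame; this point is at x = -190 mm, mid-height (13 mm)
- incubator: fixed white bench incubator, 190 mm deep (x), 256 wide, 115 high. Origin: centre of its underside. Open mouth at x = -95 mm facing its -x: 216 mm wide, 60 mm high from the bench up; the bench is the chamber's floor. Chamber's back wall at x = 75 mm: a tray fully home has its origin at about x = -2 mm, handle standing out of the mouth
- start_key (a joint): the incubator's round grey start key (28 mm across) on its roof: 0 up, 0.007 m fully down. Pressed down with about 3 N it stays down
- key_top (a point): centre of the start key's top when up, 128 mm above the bench, 13 mm above the roof
- spine: fixed grey service trunking along the far side of the bench, 70 mm deep, 1500 mm long, 64 mm high. Origin at bench level in its face towards the robot, at mid-length; the flat face is its x = 0 plane and looks to its -x; y along it. The face is plain up to 19 mm
- petri: bystander, not part of the job: glass culture dish, 94 mm across, 17 high. Origin under its centre
- boat: bystander, not part of the job: white square weighing boat, 60 mm, 18 high. Origin under its centre
- spatula: bystander, not part of the job: steel lab spatula, 160 mm long, lying. Origin under its centre (handle towards its -x)
- vial: bystander, not part of the job: small amber jar, 28 mm across, 45 high. Origin under its centre
- tipbox: bystander, not part of the job: clear pipette-tip box with a lid, 122 x 87 mm, 65 high. Origin under its centre
- beaker: bystander, not part of the job: glass beaker, 72 mm across, 90 high. Origin under its centre
- reagent: bystander, not part of the job: white reagent bottle, 70 mm across, 150 high. Origin under its centre
Things that resemble listed ones, but are neither listed nor needed, are in the scene too. Leave any blue or red look-alike of the swab2 alone.

How it is judged:
On the way, in this order (a step that is already met when the one before it is completed fails the run):
1. every spent swab is in the discard tub, and every fresh swab has its plunger home and lies flat in a lane of the tray (value of joint each of swab1_plunger, swab2_plunger, swab3_plunger, swab4_plunger above 0.0085 m and x of swab1 in the frame of tray between -0.03 and 0.03 m and y of swab1 in the frame of tray between -0.09 and 0.09 m and z of swab1 in the frame of tray between 0.01 and 0.0175 m and x of swab2 in the frame of tray between -0.03 and 0.03 m and y of swab2 in the frame of tray between -0.09 and 0.09 m and z of swab2 in the frame of tray between 0.01 and 0.0175 m and x of swab3 in the frame of tray between -0.03 and 0.03 m and y of swab3 in the frame of tray between -0.09 and 0.09 m and z of swab3 in the frame of tray between 0.01 and 0.0175 m and x of swab4 in the frame of tray between -0.03 and 0.03 m and y of swab4 in the frame of tray between -0.09 and 0.09 m and z of swab4 in the frame of tray between 0.01 and 0.0175 m and x of spent1 in the frame of tub between -0.04 and 0.04 m and y of spent1 in the frame of tub between -0.085 and 0.085 m and height (world z) of each of spent1, spent2 below 0.055 m and x of spent2 in the frame of tub between -0.04 and 0.04 m and y of spent2 in the frame of tub between -0.085 and 0.085 m), for 0.2 s.
2. the tray is fully in the incubator (x of tray in the frame of incubator above -0.017 m and y of tray in the frame of incubator between -0.04 and 0.04 m and height (world z) of tray below 0.01 m), for 0.2 s.
3. the start key is down (value of joint start_key above 0.005 m), for 0.1 s.
At the end, for the whole second after the job is handed in: Every spent swab is in the tub; every fresh swab that is present has its plunger pushed in at least 8.5 of 10.5 mm and lies flat in a lane of the tray; the tray stands at rest in the incubator within 15 mm of the back stop; the start key is at least 5 of 7 mm down (all of step 1 and all of step 2 and value of joint start_key above 0.005 m and linear speed of tray below 0.02 m/s); the robot touches nothing.
It fails at once if a swab's plunger is pushed with the fingers (over 4 N) (contact force between any of swab1_plunger_c0, swab2_plunger_c0, swab3_plunger_c0, swab4_plunger_c0 and the fingers above 4 N).
It fails at once if a bystander is moved more than 4 cm (distance of any of petri, boat, spatula, vial, tipbox, beaker, reagent from where it was at the start of the episode above 0.04 m).
Of spent1, spent2 only 1 to 2 are there at a start; the rules pass over those that are not, and their reading is None.
Of swab1, swab2, swab3, swab4 only 2 to 4 are there at a start; the rules pass over those that are not, and their reading is None.
At some moment in a run one of tray, swab1, swab2, swab3, swab4 may be knocked a few centimetres aside while the robot is not near it.
Once in a run the grip may slacken for a moment while it holds something.
It also fails if it takes over 210 s, if anything falls off the work surface, if the arm or the gripper's body presses on something with over 40 N, if the wrist force passes 120 N, or if a joint passes its speed limit or range.

## Working session

There is one attempt and no reset: what is moved stays moved. The work goes in short steps, Python scripts to look and compute and a shell command to move; the robot and the scene stay as the last step left them, time stands still between calls to the robot, and variables do not carry over. Pictures are saved under pics/ and viewed, about 12 in all and at most 16, crops included, and the job is handed in when it is done.

```bash
ls; mkdir -p pics
cat > h.py <<'E'
import numpy as np, cv2
from workcell import manip
from scipy.spatial.transform import Rotation as Ro
def pose():
    o=manip.get_obs(); return np.array(o['position']),Ro.from_quat(o['ee_rot'])
def cam(name):
    p,R=pose(); m=manip.camera_model(name)
    if 'R' in m: Rc=np.array(m['R']).T; c=-Rc@np.array(m['t'])
    else:
        T=np.array(m['tool_from_camera']); Rc=R.as_matrix()@T[:3,:3]; c=p+R.as_matrix()@T[:3,3]
    return dict(K=np.array(m['intrinsics']),k1=m['k1'],Rc=Rc,c=c)
def shot(name,fn=None):
    m=cam(name); im,d=manip.camera(name)
    im=im[:,:,::-1].copy()
    if fn: cv2.imwrite('pics/'+fn,im)
    return im,d,m
def slopes(m,uv):
    uv=np.atleast_2d(np.array(uv,float)); q=(uv-m['K'][:2,2])/[m['K'][0,0],m['K'][1,1]]
    s=q.copy()
    for _ in range(20): s=q/(1+m['k1']*(s**2).sum(1,keepdims=True))
    return s
def onplane(m,uv,z):
    s=slopes(m,uv); d=np.c_[s,np.ones(len(s))]@m['Rc'].T
    return m['c']+d*((z-m['c'][2])/d[:,2:3])
def cloud(m,d):
    v,u=np.mgrid[:d.shape[0],:d.shape[1]]; s=slopes(m,np.c_[u.ravel(),v.ravel()])
    P=(np.c_[s,np.ones(len(s))]*d.reshape(-1,1))@m['Rc'].T+m['c']
    P[d.ravel()==0]=np.nan
    return P.reshape(*d.shape,3)
def project(m,X):
    q=(np.atleast_2d(X)-m['c'])@m['Rc']; s=q[:,:2]/q[:,2:]; s=s*(1+m['k1']*(s**2).sum(1,keepdims=True))
    return s*[m['K'][0,0],m['K'][1,1]]+m['K'][:2,2]
def move(target,yaw=None,rot=None):
    """print the offset/turn to reach target TCP; yaw= heading of tool y axis (tool down)"""
    p,R=pose(); o=R.inv().apply(np.array(target)-p)/0.2
    if rot is None and yaw is not None: rot=down(yaw)
    t=np.zeros(3) if rot is None else (R.inv()*rot).as_rotvec()/np.radians(45)
    print('offset',np.round(o,3),'turn',np.round(t,3),'norm deg',round(float(np.linalg.norm(t)*45),1))
def down(yaw):
    y=np.array([np.cos(yaw),np.sin(yaw),0]); z=np.array([0,0,-1.]); return Ro.from_matrix(np.c_[np.cross(y,z),y,z])
E
python3 - <<'E'
from h import *
o=manip.get_obs(); print({k:np.round(v,3) for k,v in o.items()}); print(pose()[1].as_matrix().round(3), manip.pinch_z)
for n in ('top','side'):
    im,d,m=shot(n,n+'0.png'); print(n,m['c'].round(3),m['Rc'].round(2).tolist(),d.max(), m['K'][0,0], m['k1'])
    np.savez('pics/'+n+'0.npz',im=im,d=d,**m)
print(manip.camera_model('wrist'))
a=cv2.imread('pics/top0.png');cv2.imwrite('pics/top0b.png',cv2.resize(a,(800,600),interpolation=cv2.INTER_CUBIC))
E
```

```text
pics
{'clock': np.float64(0.0), 'joint_pos': array([-1.143,  0.333, -0.065,  1.461,  0.022,  1.35 , -0.088]), 'joint_velocities': array([ 0.001,  0.001, -0.002,  0.   , -0.   ,  0.001, -0.   ]), 'tau': array([-1.0000e-03, -6.2545e+01,  4.9000e-02, -3.9160e+01,  1.6000e-02,
        1.0000e-02, -0.0000e+00]), 'position': array([0.272, 0.562, 0.231]), 'ee_rot': array([ 0.599,  0.375, -0.376, -0.599]), 'ft_force': array([ 0.258, -0.014,  0.36 ]), 'torque': array([0.028, 0.043, 0.007]), 'grip_width': np.float64(1.004)}
[[ 0.436 -0.001 -0.9  ]
 [ 0.9   -0.001  0.436]
 [-0.001 -1.    -0.   ]] 0.0187
top [ 0.256 -0.07   1.402] [[-0.02, -0.99, 0.17], [-1.0, 0.01, -0.02], [0.02, -0.17, -0.99]] 2.3861692 370.7131551545423 -0.07270644256927482
side [ 0.286 -1.176  0.989] [[0.99, -0.09, 0.14], [-0.16, -0.62, 0.77], [0.02, -0.78, -0.62]] 3.645872 409.52201881820685 -0.02436238828465958
{'intrinsics': array([[264.93818706,   0.        , 255.24173262],
       [  0.        , 264.93818706, 184.0349192 ],
       [  0.        ,   0.        ,   1.        ]]), 'k1': -0.020675297428878556, 'tool_from_camera': array([[ 9.99999904e-01,  3.68404890e-04,  2.37398620e-04,
        -8.50393336e-04],
       [-1.31841923e-04, -2.63712817e-01,  9.64601230e-01,
        -1.42791894e-01],
       [ 4.17968869e-04, -9.64601168e-01, -2.63712743e-01,
         6.64599122e-02],
       [ 0.00000000e+00,  0.00000000e+00,  0.00000000e+00,
         1.00000000e+00]])}
```

View pics.

View pics/top0b.png

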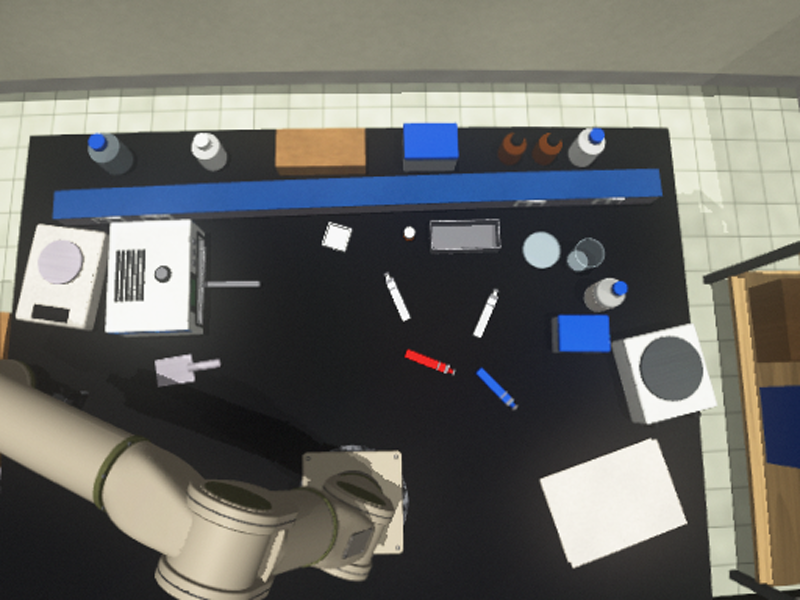

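View pics/side0.png

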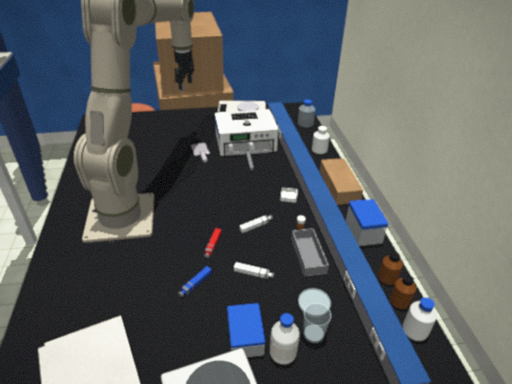

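```bash
python3 - <<'E'
s=open('h.py').read(); i=s.index('def down')
s=s[:i]+'''def down(phi):
    """tool pointing down (y=-z world), jaw axis x at heading phi"""
    x=np.array([np.cos(phi),np.sin(phi),0]); y=np.array([0,0,-1.]); return Ro.from_matrix(np.c_[x,y,np.cross(x,y)])
'''
s+='''
def rect(m,mask,z):
    """white blobs -> min-area rect in world on plane z"""
    out=[]
    n,l,st,ce=cv2.connectedComponentsWithStats(mask.astype(np.uint8))
    for i in range(1,n):
        if st[i,4]<25: continue
        v,u=np.where(l==i); P=onplane(m,np.c_[u,v],z)[:,:2]
        (cx,cy),(a,b),t=cv2.minAreaRect((P*1000).astype(np.float32))
        out.append((ce[i].round(1),st[i,4],round(cx,1),round(cy,1),round(a,1),round(b,1),round(t,1)))
    return out
'''
open('h.py','w').write(s)
E
python3 - <<'E'
from h import *
for n in ('top','side'):
    a=np.load(f'pics/{n}0.npz'); im=a['im'].astype(int); m=dict(K=a['K'],k1=a['k1'],Rc=a['Rc'],c=a['c'])
    C=cloud(m,a['d'])
    w=(im.min(2)>110)&(im.max(2)-im.min(2)<40)&(C[...,0]>.2)&(C[...,0]<.8)&(abs(C[...,1])<.75)&(C[...,2]<.2)
    print(n)
    for r in rect(m,w,0.02):
        u,v=r[0]; print(r, C[int(v),int(u)].round(3))
a=np.load('pics/top0.npz'); m=dict(K=a['K'],k1=a['k1'],Rc=a['Rc'],c=a['c']);C=cloud(m,a['d'])
s=.64
for nm,u,v in [('handletip',259,284),('handlebase',210,284),('key',162,274),('spinefaceL',150,219),('spineMid',400,209),('spineR',600,203),('tubTL',431,221),('tubTR',499,221),('tubBL',431,249),('tubBR',499,249),('incNE',205,223),('incSE',201,332),('incNW',113,222),('incSW',107,330),('floor',450,330)]:
    print(nm,C[int(v*s),int(u*s)].round(3))
E
```

```text
top
(array([ 96.4, 175.5]), np.int32(3369), 548.0, 492.6, 300.9, 224.0, 4.7) [0.522 0.45  0.116]
(array([288., 141.]), np.int32(25), 665.6, -249.3, 93.4, 0.0, 89.4) [ 0.66  -0.247  0.039]
(array([215.1, 151.1]), np.int32(246), 627.9, 32.4, 61.3, 62.9, 71.8) [ 0.636  0.035 -0.006]
(array([ 44. , 173.4]), np.int32(2128), 541.1, 704.8, 165.8, 245.3, 81.7) [0.543 0.669 0.066]
(array([261.8, 148. ]), np.int32(41), 638.7, -147.7, 23.2, 24.0, 88.8) [ 0.632 -0.143  0.045]
(array([296.4, 151.7]), np.int32(611), 623.3, -286.0, 170.4, 59.8, 89.5) [ 0.631 -0.282 -0.001]
(array([346.1, 159.6]), np.int32(425), 588.0, -472.2, 86.5, 88.5, 86.6) [ 0.592 -0.473  0.018]
(array([128.4, 177.7]), np.int32(127), 521.8, 362.2, 201.2, 11.6, 2.3) [0.535 0.369 0.004]
(array([369.3, 166.3]), np.int32(127), 560.8, -562.8, 48.9, 46.3, 42.4) [ 0.547 -0.536  0.09 ]
(array([ 89.5, 175.3]), np.int32(43), 538.6, 513.6, 85.9, 3.9, 3.3) [0.522 0.475 0.116]
(array([ 82.5, 178. ]), np.int32(42), 532.9, 540.6, 81.9, 3.9, 3.5) [0.511 0.499 0.119]
(array([253.8, 190.5]), np.int32(164), 477.9, -111.2, 123.1, 20.5, 22.7) [ 0.4
[... 1632 characters left out ...]
342.3]), np.int32(922), 474.4, -595.7, 122.0, 75.0, 71.9) [ 0.457 -0.642  0.096]
(array([378.4, 342.3]), np.int32(97), 720.7, -634.6, 91.4, 16.4, 87.7) [ 0.71  -0.649  0.045]
(array([219. , 365.2]), np.int32(950), 292.8, -633.9, 93.3, 197.7, 81.4) [ 0.298 -0.68   0.1  ]
handletip [0.514 0.222 0.023]
handlebase [0.516 0.341 0.019]
key [0.52  0.421 0.126]
spinefaceL [0.676 0.49  0.035]
spineMid [ 0.698 -0.126  0.025]
spineR [ 0.707 -0.627  0.036]
tubTL [ 0.661 -0.197  0.037]
tubTR [ 0.658 -0.366  0.04 ]
tubBL [ 0.595 -0.197  0.018]
tubBR [ 0.589 -0.364  0.032]
incNE [ 0.676  0.365 -0.   ]
incSE [0.399 0.36  0.019]
incNW [0.675 0.593 0.018]
incSW [0.395 0.544 0.116]
floor [ 0.396 -0.242  0.   ]
```

Run:
```python
from h import *
a=np.load('pics/top0.npz'); m=dict(K=a['K'],k1=a['k1'],Rc=a['Rc'],c=a['c']);C=cloud(m,a['d'])
# spine face: pts z in 5..55mm front face; use edge fit of top front edge
X,Y,Z=C[...,0],C[...,1],C[...,2]
top=(Z>.055)&(Z<.075)&(X>.6)&(X<.8)
P=[]
for c in range(60,420,8):
    r=np.where(top[:,c])[0]
    if len(r)>5: P.append(C[r.max(),c])
P=np.array(P); k=np.polyfit(P[:,1],P[:,0],1)
for _ in range(3):
    r=abs(P[:,0]-np.polyval(k,P[:,1])); g=r<.006; k=np.polyfit(P[g,1],P[g,0],1)
print('face x =',k,len(P),g.sum(),P[g,2].mean())
# handle centre line by columns
h=(X>.49)&(X<.54)&(Y>.2)&(Y<.35)&(Z>.012)&(Z<.03)
print('handle',X[h].mean(),np.polyfit(Y[h],X[h],1),Y[h].min(),Y[h].max(),np.median(Z[h]))
print('incubator front',[ (np.nanmin(Y[(Z>.1)&(Z<.125)&(abs(X-x)<.01)&(Y>.3)&(Y<.6)])) for x in (.42,.46,.5,.54,.58,.62)])
move([.515,.252,.2],rot=down(0))
```

```text
face x = [-0.02695427  0.69329903] 45 43 0.060971678886286435
handle 0.513352212186395 [0.01416996 0.50931495] 0.22019390790116003 0.3490264965948273 0.020969800175020925
incubator front [np.float64(0.358248261021204), np.float64(0.3576658019086134), np.float64(0.3594458973032001), np.float64(0.36176085956807447), np.float64(0.3631981315913493), np.float64(0.36294014897177496)]
offset [-0.867  0.154 -1.769] turn [ 1.000e-03  1.426e+00 -1.000e-03] norm deg 64.2
```

```bash
python3 -m pendant --help 2>&1 | head -20
```

```text
invalid input: not JSON, or not a number
```

```bash
python3 -m pendant '{"offset":[[-0.1,0,-0.2],[-0.2,0,-0.4],[-0.3,0,-0.6],[-0.4,0,-0.8],[-0.43,0,-0.88],[-0.43,0,-0.88]],"turn":[[0,0.15,0],[0,0.3,0],[0,0.45,0],[0,0.6,0],[0,0.71,0],[0,0.71,0]]}' 100 40
python3 - <<'E'
from h import *
move([.515,.252,.2],rot=down(0))
E
```

```text
clock: 0.85
position: [0.394, 0.407, 0.2305]
ee_rot: [0.68, 0.195, -0.196, -0.679]
ft_force: [-0.4, -0.3, 0.1]
grip_width: 1.0
offset [ 0.101  0.154 -0.978] turn [ 0.002  0.713 -0.001] norm deg 32.1
```

```bash
python3 -m pendant '{"offset":[[0.02,0,-0.25],[0.04,0,-0.5],[0.08,0.05,-0.75],[0.1,0.15,-0.98],[0.1,0.15,-0.98],[0.1,0.15,-0.98]],"turn":[[0,0.18,0],[0,0.36,0],[0,0.54,0],[0,0.71,0],[0,0.71,0],[0,0.71,0]]}'
python3 - <<'E'
from h import *
im,d,m=shot('wrist','w1.png'); C=cloud(m,d); X,Y,Z=C[...,0],C[...,1],C[...,2]
h=(X>.47)&(X<.56)&(Y>.2)&(Y<.33)&(Z>.012)&(Z<.03)
print('handle',X[h].mean(),np.polyfit(Y[h],X[h],1),Y[h].min(),Y[h].max(),np.median(Z[h]))
move([X[h].mean(),.252,.008],rot=down(0))
print(manip.get_obs()['joint_pos'].round(2))
E
```

```text
clock: 1.6
position: [0.5142, 0.2533, 0.2005]
ee_rot: [0.708, 0.002, -0.003, -0.707]
ft_force: [0.0, -0.1, 0.3]
grip_width: 1.002
handle 0.517199583124766 [0.01288331 0.51362297] 0.21977186008310168 0.3299901004380967 0.02203132611174266
offset [ 0.016  0.964 -0.007] turn [ 0.001  0.009 -0.001] norm deg 0.4
[-0.78  0.24  0.28  1.66 -0.07  1.26 -0.48]
```

View pics/w1.png

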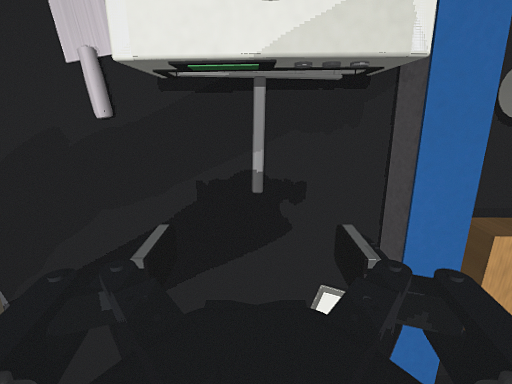

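```bash
python3 -m pendant '{"offset":[[0.01,0.25,0.02],[0.015,0.5,0.02],[0.015,0.75,0.02],[0.015,0.9,0.02],[0.015,0.965,0.02],[0.015,0.965,0.02]],"turn":[[0,0,0],[0,0,0],[0,0,0],[0,0,0],[0,0,0],[0,0,0]]}' 60 && python3 -m pendant '{"offset":[[0,0,0],[0,0,0],[0,0,0],[0,0,0],[0,0,0]],"turn":[[0,0,0],[0,0,0],[0,0,0],[0,0,0],[0,0,0]]}' 0 60
```

```text
clock: 2.4
position: [0.5165, 0.2585, 0.0079]
ee_rot: [0.707, 0.003, -0.004, -0.707]
ft_force: [-0.8, 0.4, 1.6]
grip_width: 0.601
clock: 3.02
position: [0.5174, 0.259, 0.0086]
ee_rot: [-0.707, -0.003, 0.003, 0.707]
ft_force: [4.4, 1.8, 2.9]
grip_width: 0.14
```

```bash
python3 -m pendant '{"offset":[[0,0,-0.12],[0,0,-0.25],[0,0,-0.4],[0,0,-0.55],[0,0,-0.7],[0,0,-0.85],[-0.01,0,-0.97],[-0.01,0,-0.97],[-0.01,0,-0.97]],"turn":[[0,0,0],[0,0,0],[0,0,0],[0,0,0],[0,0,0],[0,0,0],[0,0,0],[0,0,0],[0,0,0]]}' && python3 -m pendant '{"offset":[[0,0,0],[0,0,0],[0,-0.2,0],[0,-0.6,0],[0,-1,-0.1],[0,-1,-0.3],[0,-1,-0.3]],"turn":[[0,0,0],[0,0,0],[0,0,0],[0,0,0],[0,0,0],[0,0,0],[0,0,0]]}' 60
python3 - <<'E'
from h import *
im,d,m=shot('top','top1.png'); np.savez('pics/top1.npz',im=im,d=d,**m)
im2,d2,m2=shot('wrist','w2.png'); np.savez('pics/w2.npz',im=im2,d=d2,**m2)
cv2.imwrite('pics/both.png',np.vstack([np.hstack([cv2.resize(im[110:290,60:360],(500,300)),np.zeros((300,12,3),np.uint8)]),im2[:300]]))
E
```

```text
clock: 4.15
position: [0.5169, 0.0637, 0.0085]
ee_rot: [0.708, 0.003, -0.003, -0.707]
ft_force: [0.1, -6.6, 6.0]
grip_width: 0.142
clock: 5.03
position: [0.5187, 0.0008, 0.2116]
ee_rot: [0.707, 0.003, 0.001, -0.707]
ft_force: [0.5, 0.5, -0.8]
grip_width: 0.601
```

View pics/both.png

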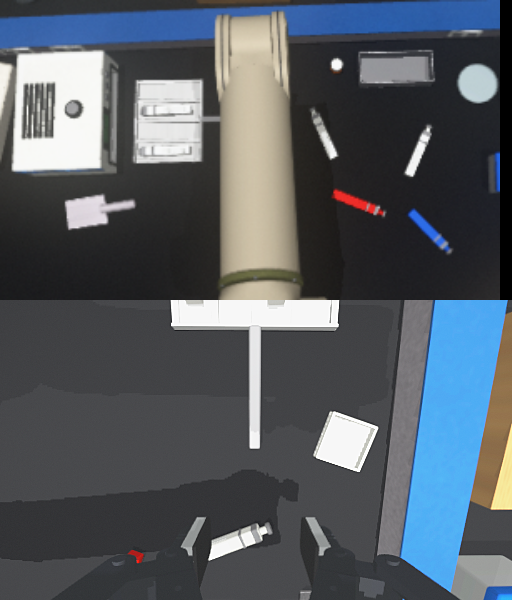

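```bash
cat >> h.py <<'E'
def blobs(C,zmin,zmax,box,minpts=40):
    X,Y,Z=C[...,0],C[...,1],C[...,2]; x0,x1,y0,y1=box
    k=((Z>zmin)&(Z<zmax)&(X>x0)&(X<x1)&(Y>y0)&(Y<y1)).astype(np.uint8)
    n,l,st,_=cv2.connectedComponentsWithStats(k); out=[]
    for i in range(1,n):
        if st[i,4]<minpts: continue
        q=l==i; (cx,cy),(a,b),t=cv2.minAreaRect((C[q][:,:2]*1000).astype(np.float32))
        if a<b: a,b,t=b,a,t+90
        out.append((st[i,4],round(cx,1),round(cy,1),round(a,1),round(b,1),round(t,1),round(float(np.median(Z[q])*1000),1)))
    return out
E
python3 - <<'E'
from h import *
a=np.load('pics/top1.npz'); m={k:a[k] for k in('K','k1','Rc','c')}; C=cloud(m,a['d'])
print('tray',blobs(C,.001,.035,(.38,.65,.1,.345)))
print('spent',blobs(C,.0175,.035,(.38,.65,.1,.345)))
print('swabs',blobs(C,.008,.035,(.38,.56,-.4,-.05)))
im=a['im'].astype(int); w=(im.min(2)>150)&(C[...,0]>.38)&(C[...,0]<.56)&(C[...,1]<-.05)&(C[...,1]>-.4)
print(rect(m,w,.02))
w=(im.min(2)>110)&(C[...,0]>.38)&(C[...,0]<.65)&(C[...,1]<.345)&(C[...,1]>.1)
print(rect(m,w,.012))
E
```

```text
tray [(np.int32(2102), 515.7, 229.4, 264.7, 211.9, 176.4, 6.1)]
spent [(np.int32(154), 535.8, 247.7, 112.3, 22.2, 92.3, 23.3), (np.int32(156), 442.2, 245.6, 110.2, 20.4, 91.8, 23.1)]
swabs [(np.int32(173), 478.3, -109.9, 124.9, 21.9, 23.0, 19.0), (np.int32(176), 434.5, -329.7, 125.2, 21.0, 154.1, 19.4)]
[(array([255.8, 194.9]), np.int32(101), 457.4, -119.4, 78.1, 18.6, 25.2), (array([310.7, 201. ]), np.int32(153), 433.3, -328.7, 19.8, 118.8, 64.5)]
[(array([160.8, 182.3]), np.int32(2049), 512.7, 222.7, 191.9, 195.0, 0.7)]
```

Run:
```python
from h import *
move([.536,.246,.16],rot=down(np.radians(2)))
```

```text
offset [0.103 0.24  1.207] turn [ 0.001 -0.035 -0.001] norm deg 1.6
```

```bash
python3 -m pendant '{"offset":[[0.02,0,0.25],[0.05,0,0.5],[0.08,0.1,0.75],[0.1,0.1,0.95],[0.1,0.1,0.95],[0.1,0.1,0.95]],"turn":[[0,0,0],[0,0,0],[0,0,0],[0,-0.03,0],[0,-0.03,0],[0,-0.03,0]]}' 55
python3 - <<'E'
from h import *
im,d,m=shot('wrist','w3.png'); C=cloud(m,d)
print('spent',blobs(C,.0175,.035,(.38,.65,.1,.345)))
w=(im.min(2)>110)&(C[...,2]<.03)&(C[...,0]>.38)&(C[...,0]<.65)&(C[...,1]<.345)&(C[...,1]>.1)
print(rect(m,w,.012))
E
```

```text
clock: 5.88
position: [0.5349, 0.1947, 0.1869]
ee_rot: [0.708, 0.01, -0.012, -0.706]
ft_force: [0.4, -1.3, 0.1]
grip_width: 0.549
spent [(np.int32(1946), 445.9, 247.1, 115.3, 21.2, 91.8, 24.2), (np.int32(1819), 539.3, 246.2, 114.8, 20.5, 91.6, 24.4), (np.int32(525), 517.2, 131.8, 63.6, 14.1, 89.3, 22.1)]
[(array([242., 123.]), np.int32(21045), 516.2, 240.9, 192.8, 155.3, 0.2), (array([238.7, 217.4]), np.int32(367), 515.6, 126.5, 10.3, 64.0, 0.7)]
```

View pics/w3.png

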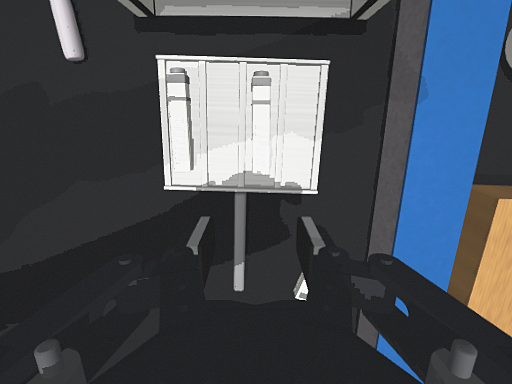

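```bash
python3 - <<'E'
from h import *
move([.539,.244,.013],rot=down(np.radians(1.7)))
E
python3 -m pendant '{"offset":[[0.02,0,0.24],[0.02,0.25,0.245],[0.02,0.5,0.245],[0.02,0.75,0.245],[0.02,0.87,0.245],[0.02,0.87,0.245],[0.02,0.87,0.245]],"turn":[[0,0,0],[0,0,0],[0,0,0],[0,0,0],[0,0,0],[0,0,0],[0,0,0]]}' 50
```

```text
offset [0.028 0.871 0.251] turn [ 0.002  0.001 -0.002] norm deg 0.2
clock: 6.8
position: [0.5383, 0.2426, 0.0145]
ee_rot: [0.707, 0.01, -0.011, -0.707]
ft_force: [-0.5, 0.1, -0.0]
grip_width: 0.497
```

```bash
python3 -m pendant '{"offset":[[0,0,0],[0,0,0],[0,0,0],[0,0,0],[0,-0.15,0],[0,-0.4,0],[0,-0.6,0],[0,-0.6,0]],"turn":[[0,0,0],[0,0,0],[0,0,0],[0,0,0],[0,0,0],[0,0,0],[0,0,0],[0,0,0]]}' 0 60 && python3 -m pendant '{"offset":[[0.05,0,-0.25],[0.1,0,-0.5],[0.15,0,-0.75],[0.2,0,-1],[0.2,0,-1],[0.2,0,-1]],"turn":[[0,0,0],[0,0,0],[0,0,0],[0,0,0],[0,0,0],[0,0,0]]}' && python3 -m pendant '{"offset":[[0.05,0,-0.25],[0.1,0,-0.5],[0.15,0,-0.75],[0.2,0,-1],[0.2,0,-1],[0.2,0,-1]],"turn":[[0,0,0],[0,0,0],[0,0,0],[0,0,0],[0,0,0],[0,0,0]]}';  python3 - <<'E'
from h import *
im,d,m=shot('wrist','w4.png'); C=cloud(m,d)
print('tub rim',blobs(C,.034,.046,(.55,.69,-.45,-.16)))
move([.628,-.282,.045],rot=down(0))
E
```

```text
clock: 7.8
position: [0.5405, 0.2436, 0.139]
ee_rot: [-0.706, -0.013, 0.008, 0.708]
ft_force: [0.4, 0.2, -1.6]
grip_width: 0.21
clock: 8.55
position: [0.586, 0.0455, 0.1382]
ee_rot: [-0.706, -0.012, 0.009, 0.708]
ft_force: [0.0, 0.9, 0.1]
grip_width: 0.214
clock: 9.3
position: [0.6322, -0.151, 0.1373]
ee_rot: [-0.705, -0.013, 0.01, 0.709]
ft_force: [-0.2, 0.6, -0.7]
grip_width: 0.208
tub rim []
offset [-0.045  0.459 -0.659] turn [-0.006  0.042  0.006] norm deg 1.9
```

```bash
python3 -m pendant '{"offset":[[-0.01,0,-0.2],[-0.03,0,-0.45],[-0.045,0,-0.65],[-0.045,0.2,-0.65],[-0.045,0.4,-0.65],[-0.045,0.45,-0.65],[-0.045,0.45,-0.65]],"turn":[[0,0,0],[0,0,0],[0,0,0],[0,0,0],[0,0,0],[0,0,0],[0,0,0]]}' && python3 -m pendant '{"offset":[[0,0,0],[0,0,0],[0,0,0],[0,-0.2,0],[0,-0.5,0.1],[0,-0.5,0.35],[0,-0.5,0.6],[0,-0.5,0.6]],"turn":[[0,0,0],[0,0,0],[0,0,0],[0,0,0],[0,0,0],[0,0,0],[0,0,0],[0,0,0]]}' 50;  python3 - <<'E'
from h import *
im,d,m=shot('wrist','w5.png'); C=cloud(m,d)
print('spent',blobs(C,.0175,.035,(.38,.65,.1,.345)))
move([.446,.244,.13],rot=down(np.radians(1.8)))
E
```

```text
clock: 10.22
position: [0.6285, -0.279, 0.0472]
ee_rot: [-0.705, -0.014, 0.01, 0.709]
ft_force: [0.5, -0.5, 0.7]
grip_width: 0.211
clock: 11.22
position: [0.6248, -0.1539, 0.1482]
ee_rot: [-0.704, -0.017, 0.013, 0.71]
ft_force: [-0.2, -0.5, 0.1]
grip_width: 0.5
spent []
offset [-0.815  0.098  2.038] turn [-0.007  0.008  0.007] norm deg 0.6
```

```bash
python3 -m pendant '{"offset":[[-0.1,0,0.25],[-0.2,0,0.5],[-0.3,0,0.75],[-0.4,0,1],[-0.4,0,1],[-0.4,0,1]],"turn":[[0,0,0],[0,0,0],[0,0,0],[0,0,0],[0,0,0],[0,0,0]]}' && python3 -m pendant '{"offset":[[-0.1,0,0.2],[-0.2,0,0.4],[-0.3,0,0.6],[-0.4,0,0.8],[-0.4,0,0.8],[-0.4,0,0.8]],"turn":[[0,0,0],[0,0,0],[0,0,0],[0,0,0],[0,0,0],[0,0,0]]}';  python3 - <<'E'
from h import *
im,d,m=shot('wrist','w5.png'); C=cloud(m,d)
print('spent',blobs(C,.0175,.035,(.38,.65,.1,.345)))
move([.446,.244,.013],rot=down(np.radians(1.8)))
im,d,m=shot('top','top2.png'); C=cloud(m,d); print('tub',blobs(C,.015,.03,(.6,.65,-.36,-.205)), blobs(C,.03,.05,(.57,.68,-.39,-.17)))
print('swabs',blobs(C,.008,.035,(.38,.56,-.4,-.05)))
E
```

```text
clock: 12.02
position: [0.5372, 0.0379, 0.1492]
ee_rot: [-0.705, -0.015, 0.011, 0.709]
ft_force: [0.0, -0.0, 0.2]
grip_width: 0.502
clock: 12.78
position: [0.4527, 0.193, 0.1496]
ee_rot: [-0.705, -0.014, 0.01, 0.709]
ft_force: [-0.6, -0.2, 0.1]
grip_width: 0.5
spent [(np.int32(2349), 445.9, 246.8, 115.7, 20.3, 91.7, 24.3), (np.int32(220), 516.7, 152.6, 22.4, 14.2, 90.4, 21.8)]
offset [-0.029  0.684  0.254] turn [-0.006  0.002  0.008] norm deg 0.5
tub [(np.int32(160), 627.3, -275.0, 116.3, 22.5, 93.4, 22.6)] [(np.int32(192), 624.8, -281.9, 171.0, 77.0, 91.0, 37.8)]
swabs [(np.int32(174), 478.0, -109.9, 124.9, 22.7, 22.7, 18.8), (np.int32(174), 434.4, -329.8, 125.4, 20.8, 154.7, 19.1)]
```

```bash
python3 -m pendant '{"offset":[[-0.03,0,0.24],[-0.03,0.25,0.25],[-0.03,0.5,0.25],[-0.03,0.68,0.25],[-0.03,0.68,0.25],[-0.03,0.68,0.25]],"turn":[[0,0,0],[0,0,0],[0,0,0],[0,0,0],[0,0,0],[0,0,0]]}' 50 && python3 -m pendant '{"offset":[[0,0,0],[0,0,0],[0,0,0],[0,0,0],[0,-0.15,0],[0,-0.4,0],[0,-0.65,0],[0,-0.65,0]],"turn":[[0,0,0],[0,0,0],[0,0,0],[0,0,0],[0,0,0],[0,0,0],[0,0,0],[0,0,0]]}' 0 60 && python3 -m pendant '{"offset":[[0.1,0,-0.25],[0.2,0,-0.5],[0.3,0,-0.75],[0.4,0,-1],[0.4,0,-1],[0.4,0,-1]],"turn":[[0,0,0],[0,0,0],[0,0,0],[0,0,0],[0,0,0],[0,0,0]]}' && python3 -m pendant '{"offset":[[0.1,0,-0.25],[0.2,0,-0.5],[0.3,0,-0.75],[0.4,0,-1],[0.4,0,-1],[0.4,0,-1]],"turn":[[0,0,0],[0,0,0],[0,0,0],[0,0,0],[0,0,0],[0,0,0]]}';  python3 - <<'E'
from h import *
move([.633,-.282,.06],rot=down(0))
E
```

```text
clock: 13.62
position: [0.4471, 0.2432, 0.0151]
ee_rot: [-0.705, -0.014, 0.008, 0.709]
ft_force: [-0.6, 0.5, 0.8]
grip_width: 0.501
clock: 14.62
position: [0.4484, 0.2438, 0.1501]
ee_rot: [-0.703, -0.016, 0.006, 0.711]
ft_force: [0.8, 0.3, -1.9]
grip_width: 0.209
clock: 15.38
position: [0.5343, 0.0468, 0.1489]
ee_rot: [-0.703, -0.016, 0.006, 0.711]
ft_force: [-0.1, 1.6, -0.6]
grip_width: 0.205
clock: 16.12
position: [0.6205, -0.1487, 0.1474]
ee_rot: [-0.703, -0.016, 0.007, 0.711]
ft_force: [0.3, -0.4, 0.2]
grip_width: 0.207
offset [ 0.035  0.43  -0.673] turn [-0.015  0.042  0.017] norm deg 2.2
```

```bash
python3 -m pendant '{"offset":[[0.01,0,-0.2],[0.03,0,-0.45],[0.035,0,-0.67],[0.035,0.2,-0.67],[0.035,0.43,-0.67],[0.035,0.43,-0.67],[0.035,0.43,-0.67]],"turn":[[0,0,0],[0,0,0],[0,0,0],[0,0,0],[0,0,0],[0,0,0],[0,0,0]]}' && python3 -m pendant '{"offset":[[0,0,0],[0,0,0],[0,0,0],[0,-0.2,0],[0,-0.5,0],[-0.2,-0.6,0],[-0.4,-0.7,0],[-0.6,-0.7,0],[-0.8,-0.7,0],[-0.8,-0.7,0]],"turn":[[0,0,0],[0,0,0],[0,0,0],[0,0,0],[0,0,0],[0,0.2,0],[0,0.4,0],[0,0.6,0],[0,0.8,0],[0,0.8,0]]}' 60 && python3 -m pendant '{"offset":[[0,0,0],[0,0,0],[0,0,0],[0,0,0],[0,0,0],[0,0,0]],"turn":[[0,0.2,0],[0,0.4,0],[0,0.6,0],[0,0.8,0],[0,0.9,0],[0,0.9,0]]}' && python3 -m pendant '{"offset":[[0,0,0],[0,0,0],[0,0,0],[0,0,0],[0,0,0],[0,0,0]],"turn":[[0,0.2,0],[0,0.4,0],[0,0.6,0],[0,0.8,0],[0,0.85,0],[0,0.85,0]]}';python3 - <<'E'
from h import *
im,d,m=shot('wrist','w6.png'); C=cloud(m,d)
print('swabs',blobs(C,.005,.035,(.36,.56,-.45,-.2)))
move([.437,-.33,.1],rot=down(np.radians(-115.4)))
im,d,m=shot('top','top3.png'); C=cloud(m,d); print('tub',blobs(C,.015,.05,(.6,.65,-.36,-.205)))
print('swabs',blobs(C,.008,.035,(.38,.56,-.2,-.05)))
print(manip.get_obs()['joint_pos'].round(2))
E
```

```text
clock: 17.0
position: [0.6343, -0.2803, 0.062]
ee_rot: [-0.703, -0.018, 0.007, 0.711]
ft_force: [0.5, -0.5, 0.6]
grip_width: 0.208
clock: 18.25
position: [0.4697, -0.2885, 0.2]
ee_rot: [-0.669, 0.204, -0.213, 0.682]
ft_force: [0.8, -0.2, -0.4]
grip_width: 0.597
clock: 19.0
position: [0.4704, -0.2883, 0.2001]
ee_rot: [-0.555, 0.427, -0.431, 0.569]
ft_force: [-0.0, 0.7, 0.5]
grip_width: 0.596
clock: 19.75
position: [0.4707, -0.2882, 0.2001]
ee_rot: [-0.384, 0.589, -0.588, 0.399]
ft_force: [-0.3, 0.3, 0.7]
grip_width: 0.602
swabs [(np.int32(51), 556.2, -445.8, 8.3, 7.2, 88.8, 16.6), (np.int32(1558), 437.9, -331.2, 124.0, 21.0, 154.8, 20.2)]
offset [ 0.267  0.495 -0.079] turn [-0.013  0.059 -0.024] norm deg 2.9
tub [(np.int32(242), 629.2, -276.1, 117.6, 26.1, 93.8, 40.9)]
swabs [(np.int32(174), 478.1, -111.3, 124.2, 21.6, 22.3, 19.0)]
[-0.25  0.23  0.84  1.74 -0.2   1.24 -1.32]
```

View pics/w6.png

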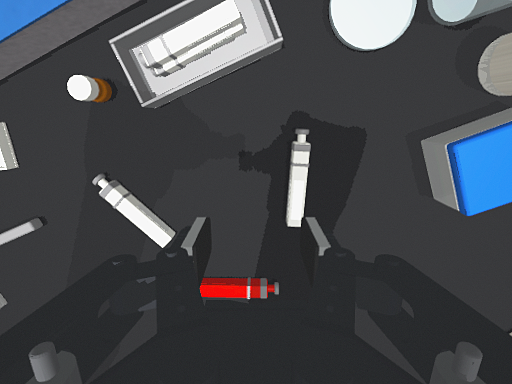

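```bash
python3 - <<'E'
from h import *
move([.431,-.328,.009],rot=down(np.radians(-115.2)))
E
python3 -m pendant '{"offset":[[0.1,0,-0.06],[0.2,0.15,-0.12],[0.25,0.35,-0.12],[0.25,0.4,-0.12],[0.25,0.4,-0.12]],"turn":[[0,0.06,0],[0,0.06,0],[0,0.06,0],[0,0.06,0],[0,0.06,0]]}' 60
python3 - <<'E'
from h import *
im,d,m=shot('wrist','w7.png'); C=cloud(m,d)
print('swabs',blobs(C,.005,.035,(.36,.56,-.45,-.25)))
move([.431,-.328,.009],rot=down(np.radians(-115.2)))
E
```

```text
offset [ 0.277  0.95  -0.115] turn [-0.013  0.053 -0.024] norm deg 2.7
clock: 20.48
position: [0.4302, -0.3241, 0.1193]
ee_rot: [-0.37, 0.599, -0.597, 0.384]
ft_force: [0.6, -0.2, 0.2]
grip_width: 0.598
swabs [(np.int32(2646), 437.5, -330.9, 125.0, 20.9, 154.7, 20.2)]
offset [0.027 0.555 0.003] turn [-0.013 -0.006 -0.024] norm deg 1.3
```

```bash
python3 -m pendant '{"offset":[[0.025,0.2,0],[0.025,0.4,0],[0.025,0.555,0],[0.025,0.555,0],[0.025,0.555,0]],"turn":[[-0.013,0,-0.024],[-0.013,0,-0.024],[-0.013,0,-0.024],[-0.013,0,-0.024],[-0.013,0,-0.024]]}' && python3 -m pendant '{"offset":[[0,0,0],[0,0,0],[0,0,0],[0,0,0],[0,0,0],[0,-0.2,0],[0,-0.4,0],[0,-0.4,0]],"turn":[[0,0,0],[0,0,0],[0,0,0],[0,0,0],[0,0,0],[0,0,0],[0,0,0],[0,0,0]]}' 0 70
python3 - <<'E'
from h import *
move([.59,.12,.10],rot=down(np.radians(-88.5)))
move([.55,-.055,.10],rot=down(np.radians(-88.5)))
print(manip.get_obs()['joint_pos'].round(2))
E
```

```text
clock: 21.15
position: [0.4318, -0.3281, 0.0109]
ee_rot: [0.377, -0.597, 0.599, -0.378]
ft_force: [-0.2, -0.1, 0.4]
grip_width: 0.599
clock: 22.15
position: [0.4332, -0.3291, 0.094]
ee_rot: [0.376, -0.596, 0.6, -0.379]
ft_force: [-0.2, 0.9, -1.1]
grip_width: 0.205
offset [-2.364 -0.031 -0.258] turn [-0.01  -0.6    0.002] norm deg 27.0
offset [-1.488 -0.03  -0.062] turn [-0.01  -0.6    0.002] norm deg 27.0
[-0.14  0.36  0.84  1.88 -0.31  1.03 -1.19]
```

```bash
python3 -m pendant '{"offset":[[-0.2,0,0.02],[-0.4,0,0.04],[-0.6,0,0.05],[-0.8,0,0.05],[-0.8,0,0.05],[-0.8,0,0.05]],"turn":[[0,-0.15,0],[0,-0.3,0],[0,-0.45,0],[0,-0.6,0],[0,-0.6,0],[0,-0.6,0]]}'
python3 - <<'E'
from h import *
move([.595,-.062,.10],rot=down(np.radians(-88.5)))
E
```

```text
clock: 22.9
position: [0.5106, -0.1894, 0.0938]
ee_rot: [-0.506, 0.491, -0.496, 0.507]
ft_force: [-0.3, -0.7, -0.6]
grip_width: 0.205
offset [-0.626 -0.03   0.439] turn [-0.009 -0.001  0.005] norm deg 0.4
```

```bash
python3 -m pendant '{"offset":[[-0.2,0,0.15],[-0.4,0,0.3],[-0.6,0,0.4],[-0.63,0.1,0.41],[-0.63,0.25,0.41],[-0.63,0.38,0.41],[-0.63,0.38,0.41]],"turn":[[0,0,0],[0,0,0],[0,0,0],[0,0,0],[0,0,0],[0,0,0],[0,0,0]]}'
python3 - <<'E'
from h import *
im,d,m=shot('side','s1.png');cv2.imwrite('pics/s1c.png',cv2.resize(im[170:270,230:350],(720,600),interpolation=cv2.INTER_CUBIC))
im,d,m=shot('wrist','w8.png')
C=cloud(m,d); X,Y,Z=C[...,0],C[...,1],C[...,2]
q=(Z>.03)&(Z<.055)&(X>.66)&(X<.72)&(abs(Y+.06)<.03); print('face',q.sum(),np.median(X[q]),np.percentile(X[q],10))
q=(Z>.002)&(Z<.018)&(X>.66)&(X<.72)&(abs(Y+.06)<.05); print('face low',q.sum(),np.median(X[q]),np.percentile(X[q],90))
move([.62,-.062,.0115],rot=down(np.radians(-88.5)))
E
```

```text
clock: 23.78
position: [0.5875, -0.0635, 0.0158]
ee_rot: [0.506, -0.493, 0.496, -0.505]
ft_force: [-0.3, -0.0, -1.0]
grip_width: 0.203
face 1797 0.6973787042142331 0.6966279882252299
face low 1854 0.6971787001316916 0.6983472393687606
offset [-0.002  0.035  0.152] turn [-0.008 -0.004  0.005] norm deg 0.5
```

View pics/s1c.png

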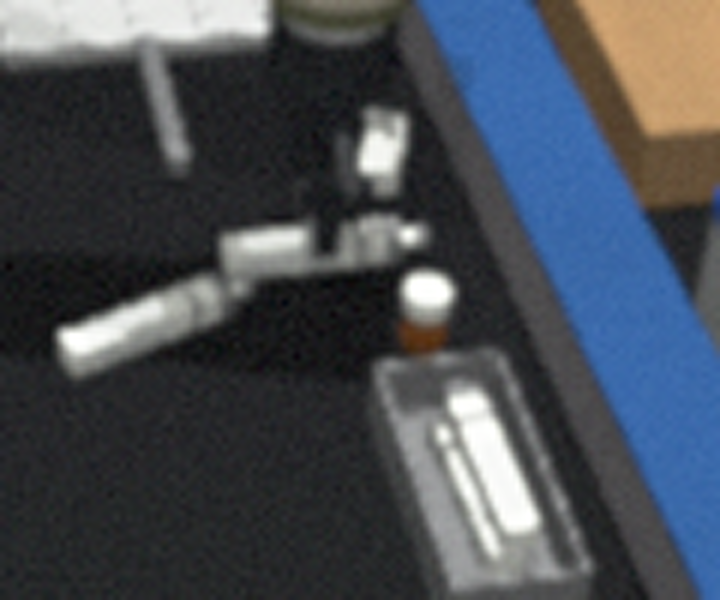

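```bash
python3 -m pendant '{"offset":[[0,0.022,0.05],[0,0.022,0.12],[0,0.022,0.16],[0,0.022,0.19],[0,0.022,0.21],[0,0.022,0.23],[0,0.022,0.23]],"turn":[[0,0,0],[0,0,0],[0,0,0],[0,0,0],[0,0,0],[0,0,0],[0,0,0]]}'
```

```text
clock: 24.75
position: [0.6352, -0.0622, 0.0141]
ee_rot: [-0.505, 0.492, -0.497, 0.506]
ft_force: [-3.6, 0.1, 1.3]
grip_width: 0.209
```

```bash
python3 -m pendant '{"offset":[[0,0.012,-0.03],[0,0.02,-0.03],[0,0.02,0],[0,0.02,0.02],[0,0.02,0.03],[0,0.02,0.04],[0,0.02,0.04]],"turn":[[0,0,0],[0,0,0],[0,0,0],[0,0,0],[0,0,0],[0,0,0],[0,0,0]]}'
```

```text
clock: 25.62
position: [0.6396, -0.063, 0.0125]
ee_rot: [0.506, -0.494, 0.495, -0.505]
ft_force: [-32.4, 1.4, 42.0]
grip_width: 0.206
```

```bash
python3 -m pendant '{"offset":[[0,-0.02,-0.02],[0,-0.05,-0.1],[0,-0.2,-0.2],[0,-0.4,-0.2],[0,-0.4,-0.2]],"turn":[[0,0,0],[0,0,0],[0,0,0],[0,0,0],[0,0,0]]}'
python3 - <<'E'
from h import *
im,d,m=shot('wrist','w9.png');cv2.imwrite('pics/w9c.png',cv2.resize(im[120:260,170:340],(680,560),interpolation=cv2.INTER_CUBIC))
print(pose()[0],[x.round(3) for x in pose()[1].as_matrix()])
C=cloud(m,d); p,R=pose(); L=(C-p)@R.as_matrix()  # tool coords
k=(abs(L[...,0])<.012)&(L[...,1]>-.03)&(L[...,1]<.03)&(abs(L[...,2])<.09)&(C[...,2]>.03)
zz=L[k]; print('tool z extent',zz[:,2].min(),np.sort(zz[:,2])[-15:].round(4), 'y',np.percentile(zz[:,1],[2,50,98]).round(4))
move([.59,.05,.15],rot=down(np.radians(-45)))
E
```

```text
clock: 26.25
position: [0.6016, -0.0639, 0.0957]
ee_rot: [-0.505, 0.493, -0.496, 0.506]
ft_force: [0.5, 0.5, -0.5]
grip_width: 0.205
[ 0.60061439 -0.06359431  0.09380554] [array([0.022, 0.002, 1.   ]), array([-1.   , -0.002,  0.022]), array([ 0.002, -1.   ,  0.002])]
tool z extent -0.046997495173774696 [0.0587 0.0587 0.0587 0.0587 0.0587 0.0587 0.0587 0.0587 0.0587 0.0587
 0.0587 0.0588 0.0588 0.0588 0.0588] y [-0.024  -0.0094 -0.0042]
offset [-0.569 -0.282 -0.04 ] turn [-0.002 -0.972  0.003] norm deg 43.7
```

View pics/w9c.png

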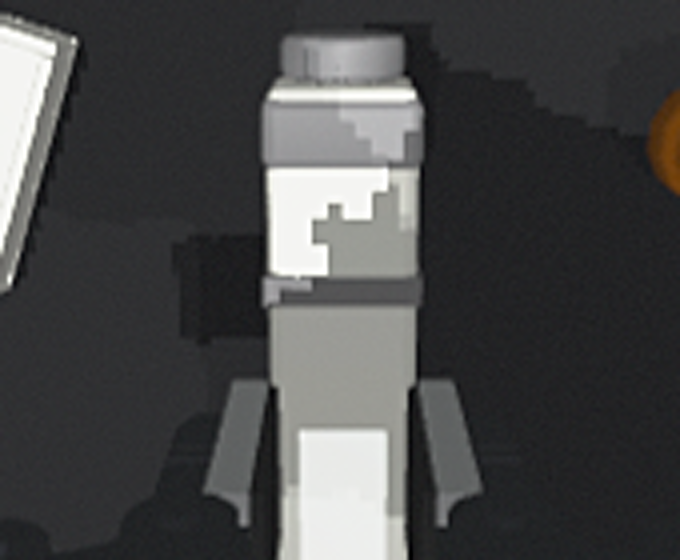

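```bash
python3 -m pendant '{"offset":[[-0.12,-0.3,-0.06],[-0.24,-0.3,-0.12],[-0.36,-0.3,-0.18],[-0.48,-0.3,-0.24],[-0.5,-0.3,-0.25],[-0.5,-0.3,-0.25]],"turn":[[0,-0.2,0],[0,-0.4,0],[0,-0.6,0],[0,-0.8,0],[0,-0.97,0],[0,-0.97,0]]}'
python3 - <<'E'
from h import *
move([.447,.17,.16],rot=down(np.radians(0)))
E
```

```text
clock: 27.05
position: [0.5477, 0.0359, 0.1525]
ee_rot: [0.653, -0.27, 0.272, -0.653]
ft_force: [0.2, 0.6, -1.0]
grip_width: 0.205
offset [-0.83  -0.039  0.117] turn [ 0.002 -1.002  0.002] norm deg 45.1
```

```bash
python3 -m pendant '{"offset":[[-0.2,-0.04,0.02],[-0.4,-0.04,0.05],[-0.6,-0.04,0.08],[-0.8,-0.04,0.11],[-0.83,-0.04,0.12],[-0.83,-0.04,0.12]],"turn":[[0,-0.2,0],[0,-0.4,0],[0,-0.6,0],[0,-0.8,0],[0,-1,0],[0,-1,0]]}'
python3 - <<'E'
from h import *
im,d,m=shot('wrist','w10.png'); C=cloud(m,d); X,Y,Z=C[...,0],C[...,1],C[...,2]
w=(im.min(2)>90)&(Z<.03)&(Z>.001)&(X>.38)&(X<.65)&(Y<.345)&(Y>.13)
print(rect(m,w,.009))
print('ribs',blobs(C,.0065,.0125,(.38,.65,.18,.3),150))
im,d,m=shot('top','top4.png'); C=cloud(m,d); print('tray',blobs(C,.002,.03,(.38,.65,.2,.345)))
print('swabs',blobs(C,.008,.035,(.38,.56,-.2,-.05)))
move([.447,.243,.016],rot=down(np.radians(0)))
E
```

```text
clock: 27.8
position: [0.4474, 0.1703, 0.1596]
ee_rot: [0.708, -0.001, 0.002, -0.706]
ft_force: [0.7, 0.6, -0.3]
grip_width: 0.206
[(array([323.9,  96.5]), np.int32(25133), 517.4, 240.9, 194.5, 157.1, 0.0), (array([317.2, 194.1]), np.int32(356), 519.3, 142.5, 14.2, 35.4, 0.3)]
ribs [(np.int32(809), 424.7, 240.1, 119.8, 8.2, 90.1, 9.1), (np.int32(835), 470.7, 240.1, 119.7, 8.2, 90.0, 9.2), (np.int32(906), 516.5, 240.1, 119.9, 9.2, 90.6, 9.1), (np.int32(948), 562.1, 240.0, 119.8, 9.1, 89.8, 9.1), (np.int32(966), 607.8, 240.2, 119.1, 9.6, 90.3, 9.2)]
tray [(np.int32(85), 582.4, 220.2, 60.7, 40.1, 0.0, 5.2)]
swabs [(np.int32(173), 478.1, -110.8, 125.4, 20.7, 23.0, 19.1)]
offset [-0.008  0.718  0.369] turn [ 0.003 -0.01   0.001] norm deg 0.5
```

View pics/w10.png

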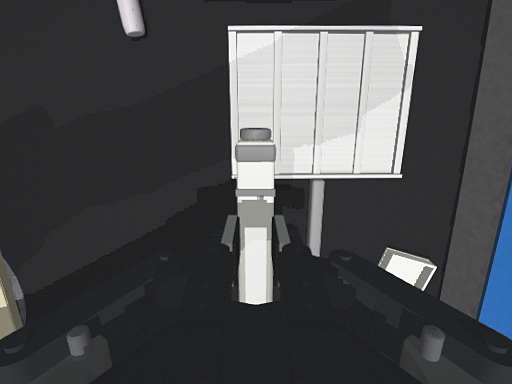

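```bash
python3 -m pendant '{"offset":[[0,0,0.2],[0,0.15,0.37],[0,0.4,0.37],[0,0.6,0.37],[0,0.7,0.37],[0,0.72,0.37],[0,0.72,0.37]],"turn":[[0,0,0],[0,0,0],[0,0,0],[0,0,0],[0,0,0],[0,0,0],[0,0,0]]}'
```

```text
clock: 28.78
position: [0.4492, 0.2423, 0.0157]
ee_rot: [0.708, -0.004, 0.005, -0.706]
ft_force: [0.1, 1.0, -0.3]
grip_width: 0.208
```

```bash
python3 -m pendant '{"offset":[[0,0.01,0],[0,0.01,0],[0,0,0],[0,0,0],[0,-0.2,0],[0,-0.5,-0.05],[0,-0.8,-0.3],[0,-0.8,-0.3],[0,-0.8,-0.3]],"turn":[[0,0,0],[0,0,0],[0,0,0],[0,0,0],[0,0,0],[0,0,0],[0,0,0],[0,0,0],[0,0,0]]}' 45
python3 - <<'E'
from h import *
im,d,m=shot('wrist','w11.png'); C=cloud(m,d)
print('placed',blobs(C,.0175,.035,(.38,.65,.165,.345)))
print('ribs',blobs(C,.0065,.0125,(.38,.65,.18,.3),150))
move([.48,.0,.17],rot=down(np.radians(-45)))
E
```

```text
clock: 29.9
position: [0.4485, 0.1827, 0.1761]
ee_rot: [0.708, -0.004, 0.005, -0.707]
ft_force: [-0.5, 0.4, -0.2]
grip_width: 0.452
placed [(np.int32(2028), 449.6, 241.9, 115.8, 21.0, 89.6, 24.3)]
ribs [(np.int32(814), 561.7, 240.1, 119.7, 9.4, 89.6, 9.2), (np.int32(839), 608.2, 240.1, 119.8, 9.7, 90.2, 9.2), (np.int32(775), 424.7, 240.1, 119.6, 8.1, 90.2, 9.2), (np.int32(757), 471.0, 240.2, 119.6, 7.4, 90.1, 9.2), (np.int32(781), 516.6, 240.0, 119.9, 9.0, 90.4, 9.2)]
offset [ 0.172  0.028 -0.914] turn [0.003 0.984 0.001] norm deg 44.3
```

```bash
python3 -m pendant '{"offset":[[0.04,0,-0.22],[0.08,0,-0.45],[0.12,0,-0.7],[0.17,0,-0.91],[0.17,0,-0.91],[0.17,0,-0.91]],"turn":[[0,0.2,0],[0,0.4,0],[0,0.6,0],[0,0.8,0],[0,0.98,0],[0,0.98,0]]}' 60
python3 - <<'E'
from h import *
move([.46,-.12,.15],rot=down(np.radians(-67.3)))
E
```

```text
clock: 30.7
position: [0.479, 0.0017, 0.1738]
ee_rot: [0.656, -0.269, 0.268, -0.652]
ft_force: [0.5, -0.1, 0.7]
grip_width: 0.599
offset [ 0.36   0.122 -0.499] turn [0.006 0.502 0.002] norm deg 22.6
```

```bash
python3 -m pendant '{"offset":[[0.09,0.03,-0.12],[0.18,0.06,-0.25],[0.27,0.09,-0.38],[0.36,0.12,-0.5],[0.36,0.12,-0.5],[0.36,0.12,-0.5]],"turn":[[0,0.12,0],[0,0.25,0],[0,0.38,0],[0,0.5,0],[0,0.5,0],[0,0.5,0]]}'
python3 - <<'E'
from h import *
im,d,m=shot('wrist','w12.png'); C=cloud(m,d)
b=blobs(C,.005,.035,(.39,.57,-.19,-.04)); print(b)
_,cx,cy,a,_,t,_=max(b); h=np.radians(t if t<90 else t-180); o=np.array([cx,cy])/1000-.008*np.array([np.cos(h),np.sin(h)])
print(o,np.degrees(h)); move([*o,.0115],rot=down(h-np.pi/2))
E
```

```text
clock: 31.45
position: [0.4598, -0.1204, 0.1503]
ee_rot: [0.59, -0.392, 0.391, -0.587]
ft_force: [-0.8, 0.2, 0.2]
grip_width: 0.601
[(np.int32(2167), 481.5, -111.8, 124.9, 20.6, 22.4, 20.3)]
[ 0.47410363 -0.11484856] 22.4
offset [0.003 0.694 0.078] turn [0.005 0.009 0.003] norm deg 0.5
```

View pics/w12.png

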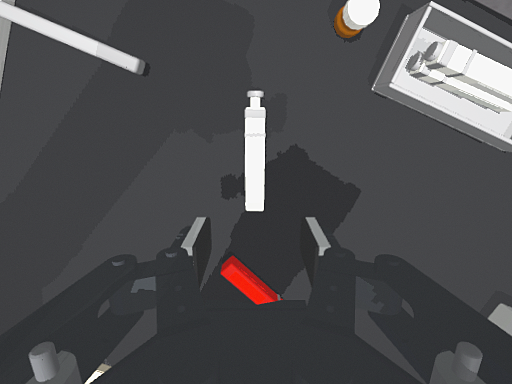

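```bash
python3 -m pendant '{"offset":[[0,0.2,0.07],[0,0.4,0.078],[0,0.6,0.078],[0,0.69,0.078],[0,0.695,0.078],[0,0.695,0.078]],"turn":[[0,0,0],[0,0,0],[0,0,0],[0,0,0],[0,0,0],[0,0,0]]}' 60 && python3 -m pendant '{"offset":[[0,0,0],[0,0,0],[0,0,0],[0,0,0],[0,0,0],[0,-0.15,0],[0,-0.3,0],[0,-0.3,0]],"turn":[[0,0,0],[0,0,0],[0,0,0],[0,0,0],[0,0,0],[0,0,0],[0,0,0],[0,0,0]]}' 0 70
python3 - <<'E'
from h import *
move([.59,-.062,.074],rot=down(np.radians(-88.5)))
E
```

```text
clock: 32.25
position: [0.475, -0.1144, 0.0125]
ee_rot: [0.59, -0.391, 0.392, -0.588]
ft_force: [-0.4, 0.1, 0.3]
grip_width: 0.602
clock: 33.25
position: [0.4767, -0.1142, 0.0747]
ee_rot: [0.589, -0.389, 0.393, -0.589]
ft_force: [-0.2, 0.8, -1.0]
grip_width: 0.206
offset [-0.021  0.005  0.624] turn [-0.004  0.474  0.005] norm deg 21.3
```

```bash
python3 -m pendant '{"offset":[[0,0,0.15],[-0.01,0,0.3],[-0.02,0,0.45],[-0.02,0,0.62],[-0.02,0.1,0.62],[-0.02,0.2,0.62],[-0.02,0.3,0.62],[-0.02,0.3,0.62]],"turn":[[0,0.12,0],[0,0.24,0],[0,0.36,0],[0,0.474,0],[0,0.474,0],[0,0.474,0],[0,0.474,0],[0,0.474,0]]}'
python3 - <<'E'
from h import *
im,d,m=shot('wrist','w13.png'); C=cloud(m,d); p,R=pose(); L=(C-p)@R.as_matrix()
k=(abs(L[...,0])<.012)&(abs(L[...,2])<.1)&(C[...,2]>.008)&(L[...,1]>-.03); print('head face tool z',np.sort(L[k][:,2])[-30:].round(4)[::6])
move([.59,-.062,.0125],rot=down(np.radians(-88.5)))
E
```

```text
clock: 34.25
position: [0.5883, -0.0631, 0.0132]
ee_rot: [0.507, -0.492, 0.495, -0.506]
ft_force: [-0.1, 0.8, -1.0]
grip_width: 0.201
head face tool z [0.0683 0.0684 0.0688 0.0688 0.0688]
offset [-0.005  0.007  0.007] turn [-0.003 -0.001  0.004] norm deg 0.2
```

```bash
python3 -m pendant '{"offset":[[0,0,0.08],[0,0,0.16],[0,0,0.2],[0,0,0.22],[0,0,0.235],[0,0,0.25],[0,0,0.26],[0,0,0.265],[0,0,0.265]],"turn":[[0,0,0],[0,0,0],[0,0,0],[0,0,0],[0,0,0],[0,0,0],[0,0,0],[0,0,0],[0,0,0]]}'
```

```text
clock: 35.42
position: [0.6386, -0.062, 0.0132]
ee_rot: [0.508, -0.494, 0.493, -0.505]
ft_force: [-14.3, 2.0, 5.3]
grip_width: 0.205
```

Push slightly further, then retreat and inspect.

```bash
python3 -m pendant '{"offset":[[0,0,0.015],[0,0,0.03],[0,0,0.03],[0,0,0.03]],"turn":[[0,0,0],[0,0,0],[0,0,0],[0,0,0]]}' && python3 -m pendant '{"offset":[[0,-0.01,-0.03],[0,-0.05,-0.1],[0,-0.2,-0.2],[0,-0.4,-0.2],[0,-0.4,-0.2]],"turn":[[0,0,0],[0,0,0],[0,0,0],[0,0,0],[0,0,0]]}'
python3 - <<'E'
from h import *
im,d,m=shot('wrist','w14.png');cv2.imwrite('pics/w14c.png',cv2.resize(im[120:260,170:340],(510,420),interpolation=cv2.INTER_CUBIC))
C=cloud(m,d); p,R=pose(); L=(C-p)@R.as_matrix()
k=(abs(L[...,0])<.012)&(abs(L[...,2])<.1)&(C[...,2]>.03)&(L[...,1]>-.03); print('head face tool z',np.sort(L[k][:,2])[-30:].round(4)[::6])
E
```

```text
clock: 35.92
position: [0.6388, -0.0621, 0.0124]
ee_rot: [0.51, -0.498, 0.49, -0.502]
ft_force: [-28.8, 2.2, 19.0]
grip_width: 0.205
clock: 36.55
position: [0.602, -0.0634, 0.0968]
ee_rot: [0.508, -0.496, 0.492, -0.504]
ft_force: [0.7, 0.4, -1.4]
grip_width: 0.203
head face tool z [0.0996 0.0996 0.0997 0.0998 0.0999]
```

View pics/w14c.png

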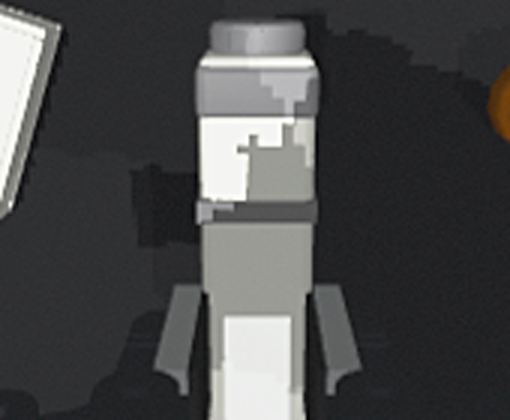

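```bash
python3 -m pendant '{"offset":[[-0.12,-0.3,-0.06],[-0.24,-0.3,-0.12],[-0.36,-0.3,-0.18],[-0.48,-0.3,-0.24],[-0.5,-0.3,-0.25],[-0.5,-0.3,-0.25]],"turn":[[0,-0.2,0],[0,-0.4,0],[0,-0.6,0],[0,-0.8,0],[0,-0.97,0],[0,-0.97,0]]}'
python3 - <<'E'
from h import *
move([.539,.17,.16],rot=down(np.radians(0)))
E
```

```text
clock: 37.35
position: [0.5487, 0.0361, 0.1547]
ee_rot: [0.655, -0.275, 0.266, -0.652]
ft_force: [0.1, -0.3, -1.0]
grip_width: 0.202
offset [-0.508 -0.025  0.439] turn [ 0.006 -1.    -0.015] norm deg 45.0
```

```bash
python3 -m pendant '{"offset":[[-0.12,0,0.1],[-0.25,-0.02,0.2],[-0.38,-0.02,0.3],[-0.5,-0.02,0.44],[-0.51,-0.02,0.44],[-0.51,-0.02,0.44]],"turn":[[0,-0.2,0],[0,-0.4,0],[0,-0.6,0],[0,-0.8,0],[0,-1,-0.015],[0,-1,-0.015]]}'
python3 - <<'E'
from h import *
im,d,m=shot('wrist','w15.png'); C=cloud(m,d)
print('placed',blobs(C,.0175,.035,(.38,.65,.165,.345)))
print('ribs',blobs(C,.0065,.0125,(.38,.65,.18,.3),150))
p,R=pose(); L=(C-p)@R.as_matrix()
k=(abs(L[...,0])<.012)&(L[...,2]<.08)&(L[...,2]>0)&(L[...,1]<.01)&(L[...,1]>-.03); print('head face tool z',np.sort(L[k][:,2])[-30:].round(4)[::6])
move([.539,.243,.0175],rot=down(np.radians(0)))
E
```

```text
clock: 38.1
position: [0.5386, 0.1701, 0.1583]
ee_rot: [0.709, -0.002, 0.0, -0.706]
ft_force: [0.3, 0.1, -1.1]
grip_width: 0.201
placed [(np.int32(2468), 449.4, 241.6, 115.8, 21.5, 89.8, 24.1)]
ribs [(np.int32(860), 562.7, 240.0, 119.8, 8.2, 90.1, 9.2), (np.int32(921), 608.4, 240.3, 119.1, 9.2, 90.7, 9.1), (np.int32(941), 424.6, 240.0, 119.9, 9.2, 89.8, 9.0), (np.int32(930), 470.5, 240.0, 119.8, 8.6, 90.1, 9.1), (np.int32(791), 516.6, 239.9, 119.5, 8.2, 90.1, 9.1)]
head face tool z [0.0586 0.0586 0.0586 0.0587 0.0587]
offset [0.    0.703 0.37 ] turn [ 0.006 -0.008 -0.003] norm deg 0.5
```

```bash
python3 -m pendant '{"offset":[[0,0,0.2],[0,0.15,0.37],[0,0.4,0.37],[0,0.6,0.37],[0,0.68,0.37],[0,0.7,0.37],[0,0.7,0.37]],"turn":[[0,0,0],[0,0,0],[0,0,0],[0,0,0],[0,0,0],[0,0,0],[0,0,0]]}' && python3 -m pendant '{"offset":[[0,0.01,0],[0,0.01,0],[0,0,0],[0,0,0],[0,-0.2,0],[0,-0.5,-0.1],[0,-0.8,-0.4],[0,-0.9,-0.7],[0,-0.9,-0.7]],"turn":[[0,0,0],[0,0,0],[0,0,0],[0,0,0],[0,0,0],[0,0,0],[0,0,0],[0,0,0],[0,0,0]]}' 45
python3 - <<'E'
from h import *
im,d,m=shot('wrist','w16.png'); C=cloud(m,d)
print('placed',blobs(C,.0175,.035,(.38,.65,.05,.345)))
print('ribs',blobs(C,.0065,.0125,(.38,.65,.18,.3),150))
move([.517,.05,.1],rot=down(np.radians(0)))
im,d,m=shot('top','top5.png'); C=cloud(m,d); print('bench swabs',blobs(C,.008,.035,(.38,.56,-.4,-.05)),'tub',blobs(C,.015,.05,(.6,.65,-.36,-.205)))
E
```

```text
clock: 39.02
position: [0.5399, 0.2431, 0.0194]
ee_rot: [0.708, -0.003, 0.002, -0.706]
ft_force: [0.6, 0.6, 0.3]
grip_width: 0.205
clock: 40.15
position: [0.5399, 0.0999, 0.2022]
ee_rot: [0.708, -0.004, 0.005, -0.706]
ft_force: [-0.0, 0.2, -0.1]
grip_width: 0.451
placed [(np.int32(1836), 439.0, 234.4, 98.3, 21.7, 89.5, 24.1), (np.int32(1745), 540.2, 233.6, 95.1, 20.5, 89.8, 24.1), (np.int32(1026), 516.8, 106.7, 112.5, 14.1, 90.1, 22.0), (np.int32(82), 628.2, 61.6, 41.8, 17.2, 6.9, 18.2)]
ribs [(np.int32(333), 423.8, 234.5, 108.0, 8.1, 90.4, 9.1), (np.int32(721), 469.9, 234.2, 106.6, 9.8, 90.7, 9.0), (np.int32(696), 516.6, 233.5, 106.4, 8.1, 90.3, 9.1), (np.int32(709), 563.0, 233.6, 105.2, 9.1, 89.5, 9.1), (np.int32(697), 607.9, 232.9, 104.9, 8.6, 90.2, 9.1)]
offset [-0.113  0.513 -0.244] turn [ 0.004 -0.017  0.003] norm deg 0.8
bench swabs [] tub [(np.int32(251), 629.2, -276.6, 115.6, 27.2, 93.6, 41.1)]
```

View pics/w16.png

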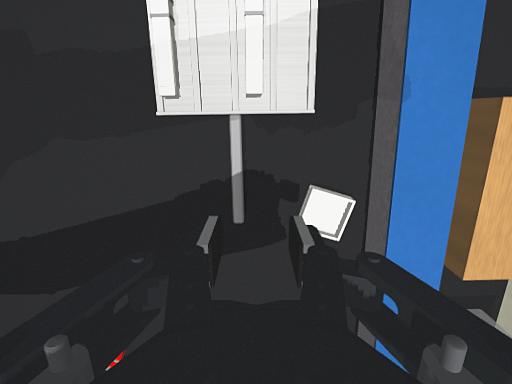

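View pics/top5.png

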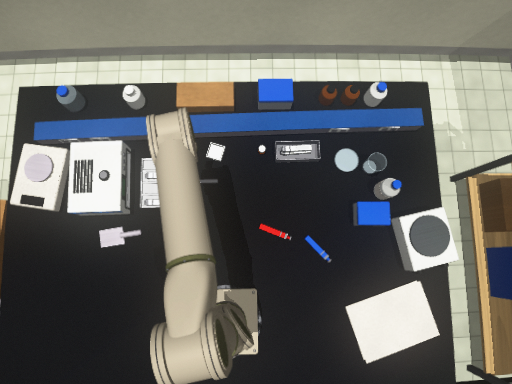

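```bash
python3 -m pendant '{"offset":[[-0.11,0.2,-0.19],[-0.115,0.4,-0.19],[-0.115,0.6,-0.19],[-0.115,0.8,-0.19],[-0.115,0.96,-0.19],[-0.115,0.96,-0.19],[-0.115,0.96,-0.19]],"turn":[[0,0,0],[0,0,0],[0,0,0],[0,0,0],[0,0,0],[0,0,0],[0,0,0]]}' 50; python3 -m pendant '{"offset":[[0,0,0],[0,0,0],[0,0,0],[0,0,0],[0,0,0]],"turn":[[0,0,0],[0,0,0],[0,0,0],[0,0,0],[0,0,0]]}' 0 60
```

```text
clock: 41.12
position: [0.5168, 0.064, 0.0099]
ee_rot: [0.708, -0.003, 0.004, -0.706]
ft_force: [0.3, -0.5, -0.0]
grip_width: 0.502
clock: 41.75
position: [0.5172, 0.0644, 0.0102]
ee_rot: [0.708, -0.003, 0.004, -0.706]
ft_force: [-0.8, 2.0, 3.7]
grip_width: 0.146
```

Push in gently (avoid sliding the swabs): 0.19 m at modest speed.

```bash
python3 -m pendant '{"offset":[[0,0,0.06],[0,0,0.14],[0,0,0.23],[0,0,0.32],[0,0,0.41],[0,0,0.5],[0,0,0.59],[0,0,0.68],[0,0,0.77],[0,0,0.85],[0,0,0.9],[0,0,0.92]],"turn":[[0,0,0],[0,0,0],[0,0,0],[0,0,0],[0,0,0],[0,0,0],[0,0,0],[0,0,0],[0,0,0],[0,0,0],[0,0,0],[0,0,0]]}'; python3 -m pendant '{"offset":[[0,0,0.03],[0,0,0.06],[0,0,0.08],[0,0,0.1],[0,0,0.12],[0,0,0.13],[0,0,0.13]],"turn":[[0,0,0],[0,0,0],[0,0,0],[0,0,0],[0,0,0],[0,0,0],[0,0,0]]}'
```

```text
clock: 43.25
position: [0.5195, 0.2468, 0.0097]
ee_rot: [0.709, -0.003, 0.005, -0.705]
ft_force: [-0.5, -7.3, 7.6]
grip_width: 0.142
clock: 44.12
position: [0.5204, 0.2707, 0.0097]
ee_rot: [0.71, -0.004, 0.006, -0.705]
ft_force: [1.3, -5.7, 7.5]
grip_width: 0.142
```

```bash
python3 -m pendant '{"offset":[[0,0,0.01],[0,0,0.02],[0,0,0.03],[0,0,0.04],[0,0,0.05],[0,0,0.06],[0,0,0.06]],"turn":[[0,0,0],[0,0,0],[0,0,0],[0,0,0],[0,0,0],[0,0,0],[0,0,0]]}'
```

```text
clock: 45.0
position: [0.5215, 0.2754, 0.0095]
ee_rot: [0.713, -0.007, 0.007, -0.702]
ft_force: [-2.6, -21.9, 16.4]
grip_width: 0.141
```

```bash
python3 -m pendant '{"offset":[[0,0,-0.03],[0,0,-0.03],[0,0,-0.03],[0,0,-0.03],[0,-0.2,-0.03],[0,-0.5,-0.1],[0,-0.8,-0.2],[0,-0.9,-0.2],[0,-0.9,-0.2]],"turn":[[0,0,0],[0,0,0],[0,0,0],[0,0,0],[0,0,0],[0,0,0],[0,0,0],[0,0,0],[0,0,0]]}' 50
python3 - <<'E'
from h import *
im,d,m=shot('wrist','w17.png'); C=cloud(m,d); X,Y,Z=C[...,0],C[...,1],C[...,2]
print('handle',blobs(C,.0175,.03,(.48,.56,.1,.35)))
print('key',blobs(C,.1205,.14,(.46,.58,.37,.47)))
print('roof front y',[np.nanmin(Y[(Z>.108)&(Z<.122)&(abs(X-x)<.008)&(Y>.3)]).round(4) for x in (.45,.5,.55,.6)])
p=pose()[0]; print(p); move([.5215,.424,.16],rot=down(0))
E
```

```text
clock: 46.12
position: [0.5213, 0.2389, 0.1919]
ee_rot: [0.712, -0.005, 0.008, -0.702]
ft_force: [-1.3, 1.2, -0.2]
grip_width: 0.497
handle [(np.int32(1248), 521.5, 291.9, 116.0, 13.8, 89.2, 22.0)]
key []
roof front y [np.float64(0.3566), np.float64(0.3583), np.float64(0.3607), np.float64(0.362)]
[0.52051695 0.23873143 0.19007386]
offset [-0.012  0.137  0.928] turn [ 0.019 -0.023  0.001] norm deg 1.4
```

View pics/w17.png

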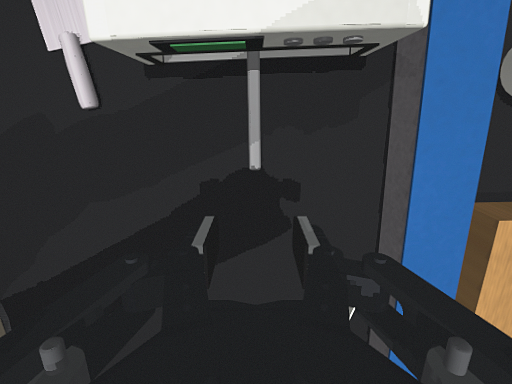

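```bash
python3 -m pendant '{"offset":[[0,-0.1,0.1],[0,-0.1,0.3],[0,-0.1,0.5],[0,-0.1,0.55],[0,-0.1,0.55]],"turn":[[0.02,0,0],[0.02,0,0],[0.02,0,0],[0.02,0,0],[0.02,0,0]]}' 0 60
python3 - <<'E'
from h import *
im,d,m=shot('wrist','w18.png'); C=cloud(m,d)
b=blobs(C,.1205,.14,(.46,.58,.37,.47)); print('key',b)
_,cx,cy,*_,z=max(b); move([cx/1000,cy/1000,.14],rot=down(0))
E
```

```text
clock: 46.8
position: [0.5219, 0.349, 0.2068]
ee_rot: [0.707, -0.006, 0.006, -0.707]
ft_force: [0.1, -0.2, 1.1]
grip_width: -0.001
key [(np.int32(946), 524.6, 420.4, 27.5, 26.9, 135.3, 128.1)]
offset [0.004 0.336 0.363] turn [ 0.001 -0.024  0.   ] norm deg 1.1
```

```bash
python3 -m pendant '{"offset":[[0,0,0.2],[0,0.15,0.36],[0,0.3,0.36],[0,0.335,0.36],[0,0.335,0.36]],"turn":[[0,0,0],[0,0,0],[0,0,0],[0,0,0],[0,0,0]]}'; python3 -m pendant '{"offset":[[0,0.03,0],[0,0.06,0],[0,0.08,0],[0,0.095,0],[0,0.105,0],[0,0.105,0]],"turn":[[0,0,0],[0,0,0],[0,0,0],[0,0,0],[0,0,0],[0,0,0]]}'
```

```text
clock: 47.48
position: [0.5246, 0.4184, 0.1407]
ee_rot: [0.708, -0.007, 0.008, -0.707]
ft_force: [0.3, 0.3, -1.4]
grip_width: -0.0
clock: 48.22
position: [0.5251, 0.4183, 0.1212]
ee_rot: [0.707, -0.007, 0.008, -0.707]
ft_force: [-1.8, -4.1, 10.3]
grip_width: 0.002
```

```bash
python3 -m pendant '{"offset":[[0,-0.1,0],[0,-0.3,0],[0,-0.45,0],[0,-0.45,-0.2],[0,-0.45,-0.35],[0,-0.45,-0.35]],"turn":[[0,0,0],[0,0,0],[0,0,0],[0,0,0],[0,0,0],[0,0,0]]}'
python3 - <<'E'
from h import *
im,d,m=shot('wrist','w19.png'); C=cloud(m,d)
b=blobs(C,.1185,.14,(.46,.58,.37,.47)); print('key',b)
im,d,m=shot('side','s2.png'); C=cloud(m,d); print('tub',blobs(C,.015,.06,(.6,.66,-.36,-.205)))
v=cv2.resize(im[90:290,150:400],(750,600),interpolation=cv2.INTER_CUBIC); cv2.imwrite('pics/s2c.png',v)
E
```

```text
clock: 48.98
position: [0.5244, 0.346, 0.2128]
ee_rot: [0.707, -0.008, 0.01, -0.707]
ft_force: [-0.1, 1.1, 0.4]
grip_width: 0.001
key [(np.int32(855), 524.5, 420.9, 27.3, 27.0, 178.3, 121.1)]
tub [(np.int32(393), 636.9, -282.5, 152.3, 46.9, 90.4, 35.6)]
```

View pics/s2c.png

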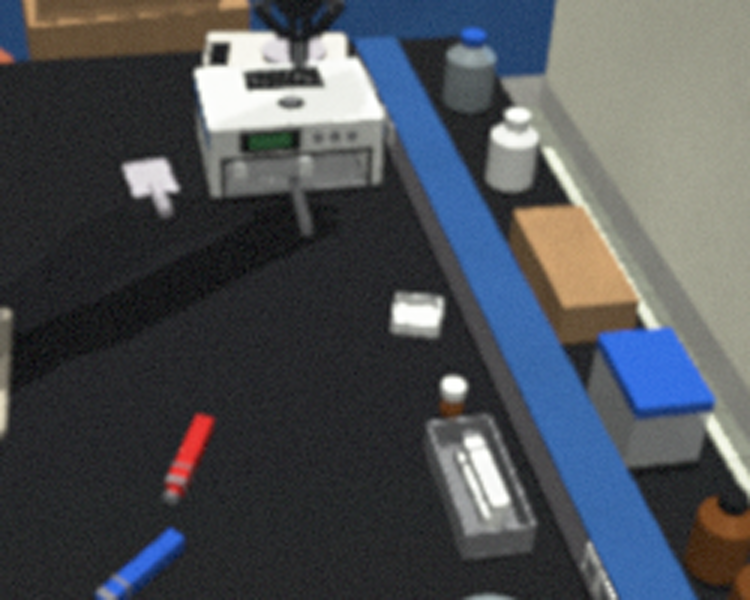

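```bash
python3 -c "
from workcell import manip
print(manip.hand_in())"
```

```text
the job is handed in; nothing more can be done
None
```

The batch is changed and the job was handed in at about 49 s of robot time. The hand-in reports no verdict.

**What I did:** I drew the tray out and dropped both spent swabs into the tub. Only two fresh swabs were on the bench; I pushed each one's plunger home against the trunking face and laid each in its own lane of the tray. Then I slid the tray against the back of the incubator and pressed the start key.

**Last checks:**
- **Plungers:** both heads sat against their barrels in close-up wrist pictures, with head faces at 58.6–58.8 mm from the TCP. For the second swab that is down from 68.8 mm before the push.
- **Swabs in the tray:** both lay flat, with tops at about 24 mm. The first had been knocked about 10 mm sideways, but it was still flat in its lane. After the tray went in I only saw the swabs through the incubator mouth and did not measure them again. The lane is short enough to keep them within the ±30 mm limit.
- **Tray:** the handle tip puts its origin about 3 mm from the incubator's centre, which is about the fully-home position. The push stopped at about 22 N.
- **Start key:** its top dropped from 128.1 to 121.1 mm and stayed there.
- **Spent swabs:** both are in the tub, stacked with the top at 41 mm.
- **Bystanders:** they looked unmoved in the last picture.

**Disagreements:** the top camera read x about 3 mm less than the wrist camera, so I went by the wrist. During the first plunger push I set the tool slightly too low, so the swab pressed on the bench with about 42 N at the wrist, well under the 120 N wrist limit.

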